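# Put the model away and draw out the extraction nozzle

## Task

Get the bench ready for trimming. Stand the full-arch plaster model on its base in the open top drawer of the little cabinet and slide that drawer fully shut so no dust reaches it. Then squeeze the button on the side of the extraction nozzle's grip, pull the nozzle straight out past its first stop to its second stop (all the way out), and finish still gripping it and holding it out there, because nothing locks it at the second stop; leave the other things on the bench where they are and do not drop the model.

Things in the scene. Friction and masses are not known exactly. Their poses are not given: they have to be found in the camera images.
- model: Full-arch plaster cast to put away, the larger of two casts (loose, 0.08 to 0.17 kg). D-shaped base 18 mm high: straight sides 60 mm apart (y -30 to +30 mm) from the flat back at x = -26 to x = 0, then a half circle of radius 30 mm. A horseshoe of teeth on it reaches 29.5 mm. Origin: underside, centre of the half circle; z up, x to the front teeth. Grasp across y at about x = -8 mm.
- cabinet: Small wooden two-drawer case cabinet standing fixed on the bench, 220 deep (x) x 200 wide (y) x 140 mm high. Origin: centre of its underside; its front faces its -x, towards the robot; the drawers slide out along its -x. The upper drawer starts open, the lower one is shut and stays so.
- cabinet_drawer0 (a joint): How far the upper drawer is open, m: 0 = fully shut, starts 0.115 to 0.140. It slides freely (about 1 N of friction) and hits a firm stop when shut.
- drawer_floor (a point): Middle of the upper drawer's inner floor (moves with it), 80 mm above the bench, axes as the cabinet's. Inside 175 long (x -87 to +87) x 158 mm wide; walls 38 mm, front panel 46 mm above the floor. The cabinet's top board (128 to 140 mm above the bench) covers what lies behind x = opening - 93 mm: at 0.12 open, x = -87 to +27 mm is clear from above.
- cabinet_drawer0_handle (a point): Middle of the steel bar handle of the upper drawer: a bar along y, 11 mm thick, 100 mm long, 35 mm in front of the drawer front, 103 mm above the bench (moves with the drawer).
- extractor: Fixed dust extraction fitting: grey pipe rising from a foot on the bench, elbow, then a level outer tube (45 mm diameter, axis 100 mm above the bench) pointing along its -x, towards the robot. Out of it slides a steel inner tube with a black grip and a bell nozzle. Origin: on the bench under the outer tube's mouth; x back along the tube, z up.
- nozzle (a joint): How far inner tube, grip and bell are drawn out along the extractor's -x, m: 0 = home (start), 0.060 first stop, 0.120 second stop (firm end of travel). With the button out a catch locks it at home and at the first stop (it drops in by itself there). No catch at the second stop: a return spring of 4 to 5 N draws it back unless held. About 1 N friction, plus drag when pulled fast.
- button (a joint): Travel of the grey release button, 24 (x) x 18 mm, in the middle of the grip's +y side, m: 0 = out (start, standing 7 mm proud), 0.005 = fully in (moving along -y). Spring 6 N at first, 9 N fully in; the catch is free from 0.004 on. It may be kept squeezed all the way.
- grip_mid (a point): Centre of the grip, 100 mm above the bench (moves with the nozzle; at home 45 mm ahead (-x) of the extractor's origin), axes as the extractor's. Black block 60 x 36 (y) x 40 mm high, 43 mm wide over the button: fingers closed across y here with 20 N or more press the button in and hold the grip. 30 to 80 mm ahead is the bell, flaring to 84 mm; 45 mm behind (at home) the outer tube's collar, 54 mm.
- grip: The moving inner tube, grip, bell and button as one solid. Its frame is the extractor's shifted by the nozzle's travel: the origin is 45 mm behind and 100 mm below grip_mid.
- quadrant: Bystander: the small partial plaster cast with four teeth, a block 42 x 26 mm, 27 mm high; origin centre of underside. May lie in front of or behind the full-arch model.
- wax_tin: Bystander: round open tin of wax, 68 mm across, 20 mm high; origin centre of underside.
- bur_box: Bystander: flat white bur box with a clear lid, 77 x 52 x 22 mm; origin centre of underside.
Not all that is in view belongs to the job. What is shaped like the model but orange or purple is not meant.

How it is judged:
By the outcome, as a careful person would: the job done as asked, in the order asked, and still so for the second after the job is handed in, while the arm keeps its last pose, push and grip.
It also fails if it takes over 64 s, if anything falls off the work surface, if the arm or the gripper's body presses on something with over 40 N, if the wrist force passes 120 N, or if a joint passes its speed limit or range.

## Robot

A 6-joint arm with a two-finger parallel gripper is mounted at the origin on the work surface. World frame = base frame: x ahead of the robot, y to its left, z up, the work surface at z = 0. Lengths are in mm, angles in rad, forces in N, time in s.
With the tool pointing down it reaches from about 350 to 950 mm from the base axis. Payload 17.4 kg.
Tool frame: the origin (TCP) lies midway between the tips of the shut fingers; the grasp point (between the pads) lies 19 mm behind it; z points along the fingers, y is the line along which they close (so a half turn about z gives the same grasp; the last joint's range is limited). The gripper opens to 93 mm and grips with 3 to 60 N. Pads are 15 mm wide; open, the fingers measure 128 mm over their backs; the gripper's body (75 mm by 188 mm) begins 65 mm behind the grasp point.
Start: joints at [1.203, 0.116, 1.442, -0, 1.584, -0.038], TCP at [218.609, 638.625, 218.646] pointing down, gripper open.
Joint ranges: [-2.83, 2.83], [-0.83, 2.19], [0.07, 2.5], [-1.14, 4.28], [0.01, 3], [-2.97, 2.97]. Speed limits (rad/s): [1.89, 1.89, 2.22, 3.14, 3.14, 3.14].

## Interface

Orientations are given as a 3x3 rotation matrix whose columns are the frame's x, y, z axes.
In Python, from plant import * gives the robot as it stands.
- The arm moves only by the shell command python3 -m creep 'ROWS' [FORCE]. ROWS is a JSON object whose one key "targets" holds a list of rows, each a list of 3 entries, a list of its own where there are three numbers: the opening, from 0 (shut) to 1 (fully open), then the shift along the tool's x, y, z in cm, then the turn about the tool's z in rad. In form: {"targets": [[gripper, [tx, ty, tz], twist], ...]}. A call has 1 to 10 rows; each row is the pose to reach, as a shift and turn from the pose commanded when the call began, along the tool's axes at that moment; what a row does not reach only later rows make up. A row lasts 1/12 s, in which the tool goes at most 41.7 mm and 7.16 degrees, less where a joint would pass 70% of its speed; a pose out of reach is approached as far as the arm can. A call with a gripper value outside its range is refused whole. The fingers move at their own pace and stop on an object; FORCE is the grip in N (left out, the last holds). Time passes only in rows, so rows that repeat a pose let the fingers close. It gives the time, the measured TCP pose, the force, the opening and the grip force at its end, in the units of the state.
- observe(): the state, without advancing time (a new reading comes with each control period).
- grab_frame(name): name is "scene" or "top" or "wrist"; returns (picture, depth): 420x560x3 uint8, blue, green, red; 420x560 float32, mm along the optical axis (not along the pixel's ray), 0 where there is no reading.
- calibration(name): a dict with "fx", "fy", "cx", "cy" (pixels), "rvec" (rotation vector, rad) and "tvec" (3), from world to camera coordinates, as OpenCV has them. Camera axes: x right, y down, z forward; pixel columns grow to the right and rows downward; lengths in mm; the calibration is good to about 2 mm. The wrist camera is an equidistant fisheye: a pixel r from the principal point sees the ray r / f radians off the axis. A picture is of the moment at which its call begins: read the wrist's pose just before it. calibration takes no time and is no camera call; for the wrist camera it gives the pose at the moment of the call.
- sign_off(): hands the job in; it is judged then, once.
Trained networks look in the newest picture that a camera, given by its name, has taken for a name from the list of things; names that differ only in an ending like _2 or _b are one class to them, and where a whole thing is asked for, a point or a joint stands for the part that bears it (a point fixed in the world has none). Each returns a list of dicts, best first, with "confidence" (0 to 1); they miss things now and then, are a little off and sometimes report something else, mostly with a low value. They report only what shows in the picture. A call takes as long as a camera call. They do not tell look-alikes from the thing itself.
- search_frame(camera, thing): "box" ([centre column, centre row, width, height] in pixels, round what is visible of it).
The state is a dict: "clock": time; "qpos": joint angles; "qd": joint speeds; "tau": joint torques, N m; "tcp_pos": TCP position; "eef_rot": TCP orientation; "ft_force": force on the tool from outside, world axes, zero at the start; "torque": the same for the moment, N m; "opening": finger opening in mm; "gripper_force": force on a finger pad.
Only numpy, scipy, OpenCV 4.12 (cv2) and the standard library are available. Lean on these libraries where they do the work, as an engineer would, in place of code of your own. Each camera call takes 0.05 s, during which the arm holds its last target. There are 200 camera calls.

## Working session

There is one attempt and no reset: what is moved stays moved. The work goes in short steps, Python scripts to look and compute and a shell command to move; the robot and the scene stay as the last step left them, time stands still between calls to the robot, and variables do not carry over. Pictures are saved under pics/ and viewed, at most 10 in all, crops included, and the job is handed in when it is done.

```bash
ls; mkdir -p pics; cat > h.py <<'E'
from plant import *
import numpy as np, cv2, json
def cloud(name):
    c=calibration(name); im,d=grab_frame(name)
    R,_=cv2.Rodrigues(np.array(c['rvec'],float)); t=np.array(c['tvec'],float).ravel()
    v,u=np.mgrid[0:420,0:560].astype(float)
    X=np.dstack([(u-c['cx'])/c['fx']*d,(v-c['cy'])/c['fy']*d,d]).reshape(-1,3)
    W=((X-t)@R).reshape(420,560,3); W[d==0]=np.nan
    return im,W
E
python3 - <<'E'
from h import *
for n in ['scene','top']:
    im,W=cloud(n); cv2.imwrite(f'pics/{n}0.png',im); np.save(n+'.npy',W)
    for t in ['model','cabinet','cabinet_drawer0_handle','extractor','grip_mid','button','quadrant','wax_tin','bur_box']:
        r=search_frame(n,t)
        for k in r[:3]:
            u,v=[int(round(x)) for x in k['box'][:2]]
            print(n,t,np.round(k['box']),round(k['confidence'],2),np.round(W[min(v,419),min(u,559)]))
print(observe()['clock'],observe()['eef_rot'])
E
```

```text
pics
scene model [234. 277.  24.  24.] 0.97 [749. -17.  20.]
scene model [274. 259.  23.  21.] 0.88 [629. -11.  19.]
scene model [266. 227.  21.  23.] 0.54 [ 595. -118.   15.]
scene cabinet [336. 342. 176. 145.] 0.79 [648. 298. 141.]
scene cabinet_drawer0_handle [377. 310.  89.  96.] 0.69 [499. 265.  76.]
scene extractor [216. 209. 109.  90.] 0.89 [ 691. -260.    3.]
scene grip_mid [250. 181.  44.  33.] 0.74 [ 591. -212.  123.]
scene grip_mid [378. 312.  93.  90.] 0.67 [503. 272.  81.]
scene button [247. 192.  10.   6.] 0.5 [ 610. -196.  103.]
scene button [322. 233.  11.  12.] 0.42 [471. -13.  25.]
scene quadrant [323. 231.  12.  12.] 0.66 [466. -16.  29.]
scene wax_tin [264. 136.  20.  20.] 0.6 [ 420. -449.   14.]
scene wax_tin [246. 192.   8.   8.] 0.47 [ 613. -196.  105.]
scene wax_tin [376. 311.  92.  92.] 0.27 [504. 267.  79.]
scene bur_box [210. 148.  30.  17.] 0.62 [ 605. -483.   23.]
top model [249. 138.  25.  27.] 0.94 [738. -29.  19.]
top model [246. 183.  30.  23.] 0.69 [626. -24.  17.]
top model [289. 198.  31.  26.] 0.68 [ 590. -125.   16.]
top cabinet [110. 182. 141. 190.] 0.75 [595. 239. 141.]
top cabinet_drawer0_handle [ 95. 230. 113.  94.] 0.81 [507. 290.  81.]
top cabinet_drawer0_handle [337. 189.  34.  63.] 0.6 [nan nan nan]
top extractor [332. 146.  46. 148.] 0.6 [ 676. -214.  126.]
top grip_mid [338. 187.  38.  64.] 0.78 [ 588. -224.  120.]
top quadrant [246. 254.  16.  10.] 0.68 [460. -26.  20.]
top wax_tin [432. 273.  37.  30.] 0.77 [ 416. -446.   13.]
top wax_tin [337. 187.  35.  60.] 0.36 [ 589. -222.  118.]
top bur_box [443. 194.  28.  34.] 0.73 [ 597. -483.   22.]
1.0 [[-9.46113455e-01  3.23835343e-01  3.29626917e-05]
 [ 3.23835342e-01  9.46113455e-01 -4.36300776e-05]
 [-4.53154073e-05 -3.06045189e-05 -9.99999999e-01]]
```

```bash
python3 - <<'E'
import cv2,numpy as np
a=cv2.imread('pics/top0.png')[80:340,30:480]; s=cv2.imread('pics/scene0.png')[110:420,170:470]
cv2.imwrite('pics/t1.png',cv2.resize(a,(800,462),interpolation=cv2.INTER_CUBIC))
cv2.imwrite('pics/s1.png',cv2.resize(s,(580,600),interpolation=cv2.INTER_CUBIC))
E
```

```text
(no output)
```

View pics/t1.png

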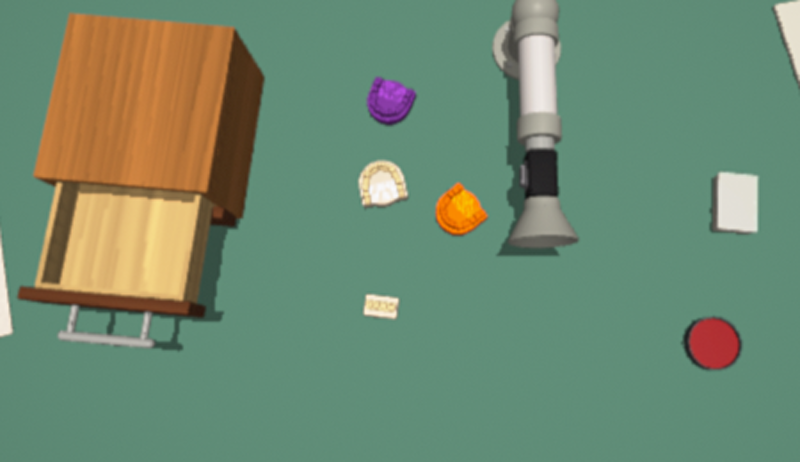

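View pics/s1.png

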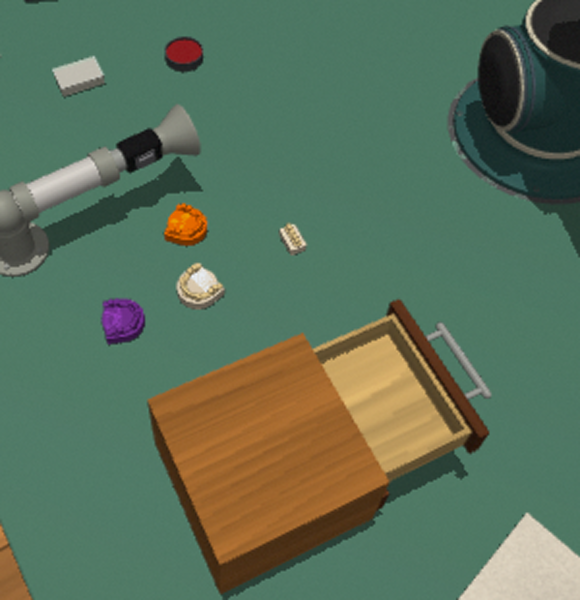

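The top crop shows the ivory model at about (383,184), with its teeth pointing away from the robot. Orange and purple look-alikes are beside it, the drawer is open at left, and the grip is at (541,172) with its button on the left (+y) side. The scene crop agrees with this.

```bash
cat > m.py <<'E'
from h import *
from scipy.optimize import minimize
W={n:np.load(n+'.npy') for n in['scene','top']}
P=np.vstack([w.reshape(-1,3) for w in W.values()]); 
T=W['top'].reshape(-1,3)
def sel(Q,x,y,z): return Q[(Q[:,0]>x[0])&(Q[:,0]<x[1])&(Q[:,1]>y[0])&(Q[:,1]<y[1])&(Q[:,2]>z[0])&(Q[:,2]<z[1])]
def sdf(q): # D shape signed distance approx
    x,y=q.T; r=np.hypot(x,y)-30
    return np.where(x>0,r,np.maximum(np.abs(y)-30,-26-x))
for n in W:
    Q=W[n].reshape(-1,3)
    q=sel(Q,(580,680),(-75,25),(9,40)); 
    if len(q)<20: print(n,len(q));continue
    # tightest containing D: penalise outside, use area: maximise coverage by grid
    q=q[:,:2]
    def cost(p):
        c,s=np.cos(p[2]),np.sin(p[2]); l=(q-p[:2])@np.array([[c,-s],[s,c]])
        d=sdf(l); return np.sum(np.clip(d+1,0,None)**2)+0.02*0
    b=min((minimize(cost,[q[:,0].mean()-3,q[:,1].mean(),a],method='Nelder-Mead') for a in np.arange(-3,3.2,.4)),key=lambda r:r.fun)
    print(n,'model',b.x.round(3),b.fun,len(q),q.min(0),q.max(0))
    tz=sel(Q,(580,680),(-75,25),(5,40)); print(' zmax',np.percentile(tz[:,2],[50,98]))
    k=sel(Q,(450,1000),(100,500),(136,146)); h=k[:,:2].astype(np.float32); r=cv2.minAreaRect(h); print(n,'top board',r,cv2.boxPoints(r).round().tolist(),k[:,2].mean())
    k=sel(Q,(380,520),(150,450),(90,112)); 
    hh=k[:,:2]; print(n,'handle/front z98-112',len(k),hh.min(0),hh.max(0))
    k=sel(Q,(380,600),(150,450),(121,130)); r=cv2.minAreaRect(k[:,:2].astype(np.float32)); print(n,'front top',r)
    k=sel(Q,(560,760),(-270,-170),(114,130)); 
    for lo in range(560,760,20):
        kk=k[(k[:,0]>=lo)&(k[:,0]<lo+20)]
        if len(kk)>3: print('  ext',lo,len(kk),kk[:,1].min().round(),kk[:,1].max().round(),kk[kk[:,2].argmax()].round(),np.median(kk[kk[:,2]>np.percentile(kk[:,2],70)][:,1]).round(1))
E
python3 m.py
```

```text
scene model [ 6.3097e+02 -1.9865e+01  1.8800e-01] 98.81460427892323 374 [600.40921264 -51.87861937] [661.31464397  10.49842873]
 zmax [18.14379367 30.14538124]
scene top board ((696.2630615234375, 255.3675537109375), (201.8214569091797, 206.21971130371094), 84.7082290649414) [[584.0, 164.0], [790.0, 145.0], [808.0, 346.0], [603.0, 365.0]] 139.62903771477946
scene handle/front z98-112 643 [414.32537844 180.08226062] [519.6458111  374.16207709]
scene front top ((511.1446533203125, 267.284423828125), (193.9918975830078, 128.79234313964844), 78.07422637939453)
  ext 560 79 -240.0 -198.0 [ 561. -214.  129.] -220.3
  ext 580 64 -238.0 -201.0 [ 584. -225.  123.] -217.1
  ext 600 69 -238.0 -200.0 [ 619. -219.  124.] -219.3
  ext 620 72 -236.0 -200.0 [ 626. -206.  124.] -215.6
  ext 640 46 -235.0 -201.0 [ 641. -220.  123.] -219.5
  ext 660 88 -237.0 -196.0 [ 672. -216.  129.] -216.4
  ext 680 80 -238.0 -196.0 [ 683. -219.  128.] -215.9
  ext 700 72 -235.0 -199.0 [ 716. -221.  126.] -219.1
  ext 720 71 -234.0 -200.0 [ 729. -219.  127.] -219.7
  ext 740 74 -235.0 -200.0 [ 759. -217.  127.] -216
[... 411 characters left out ...]
63094   ] [519.95263681 369.43714586]
top front top ((531.52783203125, 270.0260009765625), (197.2366943359375, 153.33616638183594), 84.59780883789062)
  ext 560 144 -238.0 -199.0 [ 561. -226.  128.] -220.1
  ext 580 153 -237.0 -201.0 [ 592. -211.  122.] -219.6
  ext 600 155 -236.0 -201.0 [ 603. -206.  123.] -216.2
  ext 620 152 -237.0 -201.0 [ 624. -231.  122.] -220.2
  ext 640 104 -240.0 -197.0 [ 659. -221.  129.] -219.8
  ext 660 188 -241.0 -196.0 [ 668. -209.  128.] -219.5
  ext 680 133 -238.0 -196.0 [ 680. -216.  127.] -218.7
  ext 700 134 -235.0 -201.0 [ 703. -219.  124.] -217.2
  ext 720 129 -234.0 -201.0 [ 735. -211.  124.] -216.2
  ext 740 126 -237.0 -202.0 [ 744. -214.  125.] -218.2
```

```bash
cat > go.py <<'E'
import sys
from h import *
# usage: go.py x y z theta
x,y,z,th=map(float,sys.argv[1:]); s=observe(); R=np.array(s['eef_rot']); p=np.array(s['tcp_pos'])
t0=np.arctan2(R[1,0],R[0,0]); d=(R.T@(np.array([x,y,z])-p))/10
tw=-(th-t0); tw=(tw+np.pi)%(2*np.pi)-np.pi
print('shift cm',d.round(2),'twist',tw.round(3),'| tcp',p.round(1),'th',t0.round(3),'F',np.round(s['ft_force'],1),'open',round(s['opening'],1),'gf',round(s['gripper_force'],1),'t',round(s['clock'],2))
E
cat > m2.py <<'E'
from m import *
a=-0.092; c,s=np.cos(a),np.sin(a)
for n in W:
    Q=W[n].reshape(-1,3); Q=Q[~np.isnan(Q[:,0])].copy()
    L=Q.copy(); d=Q[:,:2]-[593,265.5]; L[:,0]=d@[c,s]; L[:,1]=d@[-s,c]
    k=sel(L,(-250,10),(-130,130),(60,130))
    f=k[(k[:,2]>121)]; print(n,'panel top x',np.percentile(f[:,0],[2,10,50,90]).round(1),'y',f[:,1].min().round(),f[:,1].max().round())
    hb=k[(k[:,0]<np.percentile(f[:,0],2)-22)]; print(' bar x',np.percentile(hb[:,0],[5,50,95]).round(1),'y',np.percentile(hb[:,1],[1,99]).round(),'z',np.percentile(hb[:,2],[5,50,95]).round())
    fl=k[(abs(k[:,2]-80)<5)&(k[:,0]>-115)]; print(' floor x',np.percentile(fl[:,0],[1,99]).round(),'y',np.percentile(fl[:,1],[1,99]).round(),fl[:,2].mean())
    e=sel(Q,(480,680),(-280,-160),(85,145))
    for lo in range(500,680,10):
        b=e[(e[:,0]>=lo)&(e[:,0]<lo+10)]
        if len(b)>3: print('  ',lo,b[:,2].max().round(),b[:,1].min().round(),b[:,1].max().round())
E
python3 m2.py | grep -v -e ext -e model -e zmax -e board -e handle; python3 go.py 621 -21.5 180 3.335
```

```text
scene front top ((511.1446533203125, 267.284423828125), (193.9918975830078, 128.79234313964844), 78.07422637939453)
top front top ((531.52783203125, 270.0260009765625), (197.2366943359375, 153.33616638183594), 84.59780883789062)
scene panel top x [-135.9 -134.4 -127.5 -121.5] y -98.0 99.0
 bar x [-175.  -169.  -161.6] y [-52.  53.] z [102. 107. 110.]
 floor x [-114.  -18.] y [-80.  84.] 79.62265862474462
   530 143.0 -250.0 -178.0
   540 140.0 -253.0 -181.0
   550 134.0 -249.0 -186.0
   560 131.0 -241.0 -190.0
   570 123.0 -238.0 -198.0
   580 123.0 -236.0 -198.0
   590 123.0 -238.0 -200.0
   600 123.0 -238.0 -194.0
   610 124.0 -235.0 -195.0
   620 124.0 -236.0 -193.0
   630 124.0 -236.0 -200.0
   640 123.0 -235.0 -199.0
   650 122.0 -232.0 -201.0
   660 128.0 -237.0 -192.0
   670 129.0 -236.0 -192.0
top panel top x [-138.1 -136.9 -130.4 -124. ] y -100.0 100.0
 bar x [-178.1 -172.6 -163.9] y [-52.  53.] z [103. 107. 110.]
 floor x [-113.    9.] y [-84.  81.] 79.57537224296436
   530 143.0 -260.0 -179.0
   540 138.0 -255.0 -183.0
   550 132.0 -247.0 -188.0
   560 128.0 -243.0 -192.0
   570 123.0 -238.0 -198.0
   580 122.0 -238.0 -199.0
   590 122.0 -235.0 -200.0
   600 123.0 -236.0 -194.0
   610 122.0 -236.0 -194.0
   620 122.0 -237.0 -194.0
   630 121.0 -237.0 -200.0
   640 118.0 -235.0 -202.0
   650 129.0 -245.0 -192.0
   660 128.0 -243.0 -192.0
   670 128.0 -244.0 -192.0
shift cm [-59.45 -49.42   3.87] twist -0.523 | tcp [218.6 638.6 218.6] th 2.812 F [0.1 0.7 0.6] open 92.7 gf 0.0 t 1.0
```

```bash
python3 -m creep '{"targets":[[1,[-59.45,-49.42,3.87],-0.523],[1,[-59.45,-49.42,3.87],-0.523],[1,[-59.45,-49.42,3.87],-0.523],[1,[-59.45,-49.42,3.87],-0.523],[1,[-59.45,-49.42,3.87],-0.523],[1,[-59.45,-49.42,3.87],-0.523],[1,[-59.45,-49.42,3.87],-0.523],[1,[-59.45,-49.42,3.87],-0.523],[1,[-59.45,-49.42,3.87],-0.523],[1,[-59.45,-49.42,3.87],-0.523]]}'; python3 go.py 621 -21.5 180 3.335
```

```text
clock: 1.83
tcp_pos: [435.2, 282.4, 198.1]
eef_rot: [[-0.981, -0.192, 0.001], [-0.192, 0.981, 0.0], [-0.001, 0.0, -1.0]]
ft_force: [1.0, 0.9, 0.1]
opening: 93.0
gripper_force: 0.0
shift cm [-12.39 -33.4    1.81] twist 0.0 | tcp [435.2 282.4 198.1] th -2.948 F [1.  0.9 0.1] open 93.0 gf 0.0 t 1.83
```

```bash
python3 -m creep '{"targets":[[1,[-12.4,-33.4,1.8],0],[1,[-12.4,-33.4,1.8],0],[1,[-12.4,-33.4,1.8],0],[1,[-12.4,-33.4,1.8],0],[1,[-12.4,-33.4,1.8],0],[1,[-12.4,-33.4,1.8],0],[1,[-12.4,-33.4,1.8],0],[1,[-12.4,-33.4,1.8],0],[1,[-12.4,-33.4,1.8],0],[1,[-12.4,-33.4,1.8],0]]}' >/dev/null; python3 go.py 621 -21.5 180 3.335
cat > wr.py <<'E'
from h import *
def wcloud():
    c=calibration('wrist'); im,d=grab_frame('wrist')
    R,_=cv2.Rodrigues(np.array(c['rvec'],float)); t=np.array(c['tvec'],float).ravel()
    v,u=np.mgrid[0:420,0:560].astype(float); x=(u-c['cx'])/c['fx']; y=(v-c['cy'])/c['fy']; r=np.hypot(x,y)+1e-9
    k=np.tan(np.minimum(r,1.45))/r
    X=np.dstack([x*k*d,y*k*d,d]).reshape(-1,3)
    W=((X-t)@R).reshape(420,560,3); W[(d==0)|(r>1.4)]=np.nan
    return im,W
E
python3 - <<'E'
from wr import *
from scipy.optimize import minimize
import m
im,W=wcloud(); cv2.imwrite('pics/w1.png',im); np.save('wrist.npy',W)
print(search_frame('wrist','model')[:3])
q=m.sel(W.reshape(-1,3),(580,680),(-75,35),(6,40)); print(len(q),q.min(0),q.max(0),np.percentile(q[:,2],[50,98]))
q=q[:,:2]
def cost(p):
    c,s=np.cos(p[2]),np.sin(p[2]); d=m.sdf((q-p[:2])@np.array([[c,-s],[s,c]])); return np.sum(np.clip(d+1,0,None)**2)
b=min((minimize(cost,[q[:,0].mean()-3,q[:,1].mean(),a],method='Nelder-Mead') for a in np.arange(-3,3.2,.4)),key=lambda r:r.fun); print(b.x,b.fun)
E
```

```text
shift cm [ 0.04  0.21 -0.11] twist -0.004 | tcp [621.8 -23.5 178.9] th -2.952 F [0.9 0.8 0.3] open 93.2 gf 0.0 t 2.67
scene model [ 6.3097e+02 -1.9865e+01  1.8800e-01] 98.81460427892323 374 [600.40921264 -51.87861937] [661.31464397  10.49842873]
 zmax [18.14379367 30.14538124]
scene top board ((696.2630615234375, 255.3675537109375), (201.8214569091797, 206.21971130371094), 84.7082290649414) [[584.0, 164.0], [790.0, 145.0], [808.0, 346.0], [603.0, 365.0]] 139.62903771477946
scene handle/front z98-112 643 [414.32537844 180.08226062] [519.6458111  374.16207709]
scene front top ((511.1446533203125, 267.284423828125), (193.9918975830078, 128.79234313964844), 78.07422637939453)
  ext 560 79 -240.0 -198.0 [ 561. -214.  129.] -220.3
  ext 580 64 -238.0 -201.0 [ 584. -225.  123.] -217.1
  ext 600 69 -238.0 -200.0 [ 619. -219.  124.] -219.3
  ext 620 72 -236.0 -200.0 [ 626. -206.  124.] -215.6
  ext 640 46 -235.0 -201.0 [ 641. -220.  123.] -219.5
  ext 660 88 -237.0 -196.0 [ 672. -216.  129.] -216.4
  ext 680 80 -238.0 -196.0 [ 683. -219.  128.] -215.9
  ext 700 72 -235.0 -199.0 [ 716. -221.  
[... 883 characters left out ...]
1.  122.] -220.2
  ext 640 104 -240.0 -197.0 [ 659. -221.  129.] -219.8
  ext 660 188 -241.0 -196.0 [ 668. -209.  128.] -219.5
  ext 680 133 -238.0 -196.0 [ 680. -216.  127.] -218.7
  ext 700 134 -235.0 -201.0 [ 703. -219.  124.] -217.2
  ext 720 129 -234.0 -201.0 [ 735. -211.  124.] -216.2
  ext 740 126 -237.0 -202.0 [ 744. -214.  125.] -218.2
[{'box': [182.9, 151.9, 61.7, 62.1], 'confidence': 0.82}, {'box': [274.1, 200.8, 56.9, 57.2], 'confidence': 0.68}, {'box': [247.8, 295.6, 51.8, 54.0], 'confidence': 0.61}]
2807 [597.46745389 -54.15493769   6.08578848] [658.67927378   9.78223769  30.60360644] [18.16146573 28.88916267]
[ 6.26935537e+02 -2.04623625e+01  2.17271998e-01] 451.38461937936876
```

View pics/w1.png

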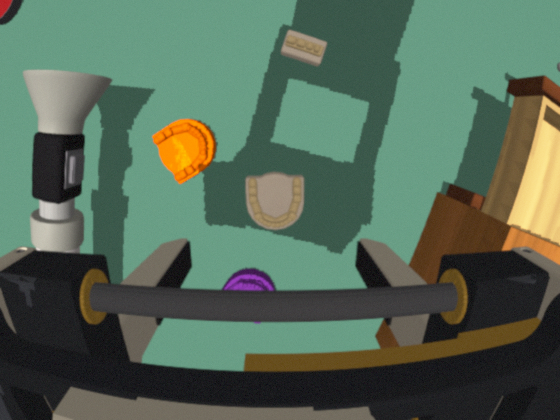

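The wrist view shows the ivory model at (274,200) between the fingers. Orange is at (184,150) and purple at (248,292), both clear of the fingers.

```bash
python3 - <<'E'
s=open('m.py').read().replace('for n in W:','for n in (W if __name__=="__main__" else []):'); open('m.py','w').write(s)
E
python3 go.py 619.2 -21.8 4 3.347
```

```text
shift cm [ 0.14 -0.13 17.55] twist -0.014 | tcp [620.5 -20.3 179.5] th -2.95 F [-0.   1.   0.4] open 92.7 gf 0.0 t 2.77
```

```bash
python3 -m creep '{"targets":[[1,[0.15,-0.05,4],-0.012],[1,[0.15,-0.05,8],-0.012],[1,[0.15,-0.05,12],-0.012],[1,[0.15,-0.05,15],-0.012],[1,[0.15,-0.05,16.5],-0.012],[1,[0.15,-0.05,17.4],-0.012],[1,[0.15,-0.05,17.4],-0.012]]}' ; python3 -m creep '{"targets":[[0.3,[0,0,0],0],[0.3,[0,0,0],0],[0.3,[0,0,0],0],[0.3,[0,0,0],0],[0.3,[0,0,0],0],[0.3,[0,0,0],0],[0.3,[0,0,0],0],[0.3,[0,0,0],0]]}' 20
```

```text
clock: 3.35
tcp_pos: [618.1, -19.4, 4.5]
eef_rot: [[-0.979, -0.205, -0.002], [-0.205, 0.979, 0.0], [0.002, 0.001, -1.0]]
ft_force: [0.5, -0.3, 0.1]
opening: 93.1
gripper_force: 0.0
clock: 4.02
tcp_pos: [619.4, -20.5, 6.5]
eef_rot: [[-0.979, -0.204, 0.001], [-0.204, 0.979, -0.0], [-0.001, -0.0, -1.0]]
ft_force: [-0.9, 0.5, 6.4]
opening: 59.8
gripper_force: 20.0
```

```bash
python3 -m creep '{"targets":[[0.3,[0,0,-1],0],[0.3,[0,0,-4],0],[0.3,[0,0,-8],0],[0.3,[0,0,-12],0],[0.3,[0,0,-15],0],[0.3,[0,0,-17],0],[0.3,[0,0,-17],0]]}' ;python3 go.py 525.3 271.8 175 3.05
```

```text
clock: 4.6
tcp_pos: [620.4, -20.6, 181.9]
eef_rot: [[-0.979, -0.204, 0.007], [-0.204, 0.979, -0.0], [-0.007, -0.002, -1.0]]
ft_force: [0.2, -1.2, -0.8]
opening: 59.7
gripper_force: 20.0
shift cm [ 3.36 30.56  0.61] twist 0.297 | tcp [620.4 -20.6 181.9] th -2.936 F [ 0.2 -1.2 -0.8] open 59.7 gf 20.0 t 4.6
```

```bash
python3 -m creep '{"targets":[[0.3,[0.2,2,0],0.05],[0.3,[0.7,5,0],0.09],[0.3,[1,9,0],0.13],[0.3,[1.4,13,0],0.17],[0.3,[1.9,17,0],0.21],[0.3,[2.3,21,0],0.25],[0.3,[2.8,25,0],0.297],[0.3,[3.2,28.5,0],0.297],[0.3,[3.36,30.5,0],0.297],[0.3,[3.36,30.5,0],0.297]]}' ;python3 go.py 525.3 271.8 88 3.05
python3 - <<'E'
from wr import *
im,W=wcloud(); cv2.imwrite('pics/w2.png',im)
E
```

```text
clock: 5.43
tcp_pos: [522.3, 274.5, 175.1]
eef_rot: [[-0.996, 0.088, -0.001], [0.088, 0.996, 0.0], [0.001, 0.0, -1.0]]
ft_force: [-0.2, -0.6, -0.5]
opening: 59.8
gripper_force: 20.0
shift cm [-0.33 -0.24  8.71] twist 0.003 | tcp [522.3 274.5 175.1] th 3.053 F [-0.2 -0.6 -0.5] open 59.8 gf 20.0 t 5.43
```

View pics/w2.png

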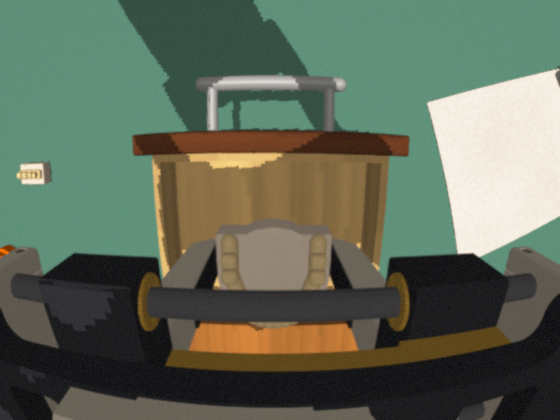

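The wrist view shows the model held level at (274,255), above the drawer and centred between its walls (about 160 to 380 px). The handle is at (270,85).

```bash
python3 -m creep '{"targets":[[0.3,[-0.2,-0.15,2],0],[0.3,[-0.2,-0.15,5],0],[0.3,[-0.2,-0.15,7.2],0],[0.3,[-0.2,-0.15,8.2],0],[0.3,[-0.2,-0.15,8.7],0],[0.3,[-0.2,-0.15,8.7],0],[0.3,[-0.2,-0.15,8.7],0]]}' ;python3 -m creep '{"targets":[[0.3,[0,0,0.1],0],[0.3,[0,0,0.2],0],[0.3,[0,0,0.2],0],[0.3,[0,0,0.2],0]]}'
```

```text
clock: 6.07
tcp_pos: [526.4, 269.5, 90.0]
eef_rot: [[-0.996, 0.092, 0.001], [0.092, 0.996, 0.0], [-0.001, 0.0, -1.0]]
ft_force: [-0.7, -0.1, -1.3]
opening: 60.0
gripper_force: 20.0
clock: 6.4
tcp_pos: [526.0, 269.7, 87.3]
eef_rot: [[-0.996, 0.092, 0.001], [0.092, 0.996, 0.0], [-0.001, 0.0, -1.0]]
ft_force: [0.1, -0.5, -0.6]
opening: 59.3
gripper_force: 20.0
```

```bash
python3 -m creep '{"targets":[[0.3,[0,0,0.1],0],[0.3,[0,0,0.2],0],[0.3,[0,0,0.2],0],[0.3,[0,0,0.2],0]]}' ; python3 -m creep '{"targets":[[0.3,[0,0,0.1],0],[0.3,[0,0,0.1],0],[0.3,[0,0,0.1],0]]}'
```

```text
clock: 6.73
tcp_pos: [526.7, 269.7, 86.5]
eef_rot: [[-0.996, 0.092, 0.002], [0.092, 0.996, 0.0], [-0.002, 0.001, -1.0]]
ft_force: [-0.8, -2.0, 11.1]
opening: 59.4
gripper_force: 20.0
clock: 6.98
tcp_pos: [527.2, 269.7, 86.4]
eef_rot: [[-0.996, 0.092, 0.004], [0.092, 0.996, 0.001], [-0.004, 0.001, -1.0]]
ft_force: [0.6, -4.2, 17.4]
opening: 59.6
gripper_force: 20.0
```

```bash
python3 -m creep '{"targets":[[0.3,[0,0,-0.15],0],[0.3,[0,0,-0.15],0],[0.85,[0,0,-0.15],0],[0.85,[0,0,-0.15],0],[0.85,[0,0,-0.15],0],[0.85,[0,0,-0.15],0],[0.85,[0,0,-0.15],0]]}' ; python3 -m creep '{"targets":[[0.85,[0,0,-1],0],[0.85,[0,0,-3],0],[0.85,[0,0,-6],0],[0.85,[0,0,-9],0],[0.85,[0,0,-11],0],[0.85,[0,0,-11],0]]}'
python3 - <<'E'
from wr import *
import m
for n in['wrist','top']:
    im,W=(wcloud() if n=='wrist' else cloud('top')); cv2.imwrite(f'pics/{n}3.png',im); np.save(n+'3.npy',W)
    L=W.reshape(-1,3); L=L[~np.isnan(L[:,0])].copy(); d=L[:,:2]-[593,265.5]; c,s=np.cos(-.092),np.sin(-.092)
    L[:,0],L[:,1]=d@[c,s],d@[-s,c]
    q=m.sel(L,(-112,-2),(-60,60),(88,120)); print(n,len(q),q.min(0),q.max(0),np.percentile(q[:,2],[50,98]))
    print(search_frame(n,'model')[:4])
E
```

```text
clock: 7.57
tcp_pos: [525.8, 269.6, 85.1]
eef_rot: [[-0.996, 0.092, -0.0], [0.092, 0.996, -0.0], [0.0, -0.0, -1.0]]
ft_force: [0.9, -0.1, 0.6]
opening: 78.8
gripper_force: 0.0
clock: 8.07
tcp_pos: [527.1, 270.2, 201.3]
eef_rot: [[-0.996, 0.092, 0.006], [0.092, 0.996, 0.003], [-0.006, 0.003, -1.0]]
ft_force: [0.2, 0.7, 0.1]
opening: 79.1
gripper_force: 0.0
wrist 3988 [-87.07787734 -31.22615232  88.14097985] [-27.41816563  28.83500902 110.17815808] [ 98.18282969 108.8465247 ]
[{'box': [272.1, 221.3, 249.8, 295.7], 'confidence': 0.58}, {'box': [272.0, 216.7, 66.3, 65.4], 'confidence': 0.57}, {'box': [16.4, 245.4, 32.3, 18.4], 'confidence': 0.54}]
top 446 [-86.6080216  -31.55763002  88.10912022] [-28.43474014  28.68444689 111.55729037] [ 97.96289847 108.85936305]
[{'box': [102.5, 215.2, 36.1, 26.7], 'confidence': 0.91}, {'box': [288.6, 196.4, 28.4, 26.5], 'confidence': 0.88}, {'box': [248.0, 137.6, 27.4, 27.6], 'confidence': 0.68}]
```

View pics/wrist3.png

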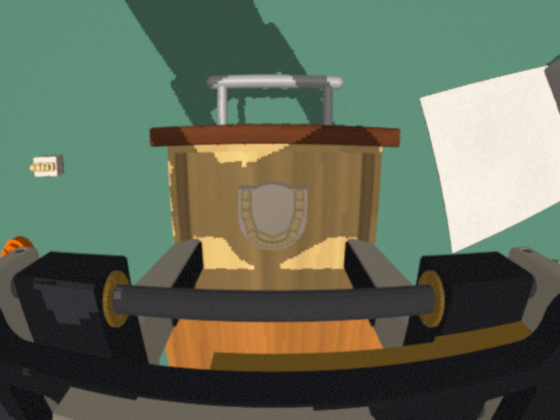

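The model stands upright in the drawer at (272,215): base top at 98 mm, teeth at 109 mm. Next I close the fingers and go in front of the handle, which is at (275,82).

```bash
python3 -m creep '{"targets":[[0,[3,0,0],0],[0,[7,0,0],0],[0,[11,0,0],0],[0,[15,0,0],0],[0,[15.8,0,0],0],[0,[15.8,0,0],0],[0,[15.8,0,0],0]]}' 20; python3 go.py 369 286 88 3.05
```

```text
clock: 8.85
tcp_pos: [368.6, 284.2, 195.0]
eef_rot: [[-0.996, 0.091, 0.0], [0.091, 0.996, -0.0], [-0.0, -0.0, -1.0]]
ft_force: [0.4, 0.1, 0.9]
opening: 37.0
gripper_force: 0.0
shift cm [-0.02  0.19 10.7 ] twist 0.001 | tcp [368.6 284.2 195. ] th 3.051 F [0.4 0.1 0.9] open 37.0 gf 0.0 t 8.85
```

```bash
python3 -m creep '{"targets":[[0,[0,0.1,3],0],[0,[0,0.1,6.5],0],[0,[0,0.1,9.5],0],[0,[0,0.1,10.7],0],[0,[0,0.1,10.7],0],[0,[-0.5,0.1,10.7],0],[0,[-1,0.1,10.7],0],[0,[-1.5,0.1,10.7],0],[0,[-2,0.1,10.7],0],[0,[-2.5,0.1,10.7],0]]}'; python3 -m creep '{"targets":[[0,[-0.4,0,0],0],[0,[-0.8,0,0],0],[0,[-1.2,0,0],0],[0,[-1.6,0,0],0],[0,[-2.0,0,0],0],[0,[-2.5,0,0],0],[0,[-3,0,0],0],[0,[-3.5,0,0],0],[0,[-4,0,0],0],[0,[-4.5,0,0],0]]}'
```

```text
clock: 9.68
tcp_pos: [394.6, 282.9, 89.3]
eef_rot: [[-0.996, 0.092, 0.001], [0.092, 0.996, 0.001], [-0.001, 0.001, -1.0]]
ft_force: [-0.4, 0.2, -0.7]
opening: 0.5
gripper_force: 0.0
clock: 10.52
tcp_pos: [438.9, 278.6, 88.4]
eef_rot: [[-0.996, 0.092, -0.0], [0.092, 0.996, -0.0], [0.0, -0.0, -1.0]]
ft_force: [-0.5, 0.2, 1.5]
opening: 0.3
gripper_force: 0.6
```

```bash
python3 -m creep '{"targets":[[0,[-0.5,0,0],0],[0,[-1,0,0],0],[0,[-1.5,0,0],0],[0,[-2,0,0],0],[0,[-2.5,0,0],0],[0,[-3,0,0],0],[0,[-3.5,0,0],0],[0,[-4,0,0],0],[0,[-4.5,0,0],0],[0,[-5,0,0],0]]}'; python3 -m creep '{"targets":[[0,[-0.4,0,0],0],[0,[-0.8,0,0],0],[0,[-1.2,0,0],0],[0,[-1.5,0,0],0],[0,[-1.8,0,0],0],[0,[-2.1,0,0],0],[0,[-2.4,0,0],0],[0,[-2.6,0,0],0],[0,[-2.8,0,0],0],[0,[-3,0,0],0]]}'
```

```text
clock: 11.35
tcp_pos: [488.6, 274.1, 88.4]
eef_rot: [[-0.996, 0.092, 0.0], [0.092, 0.996, -0.0], [-0.0, -0.0, -1.0]]
ft_force: [-0.9, -0.9, 0.5]
opening: 0.4
gripper_force: 0.6
clock: 12.18
tcp_pos: [518.2, 271.4, 88.3]
eef_rot: [[-0.996, 0.092, -0.0], [0.092, 0.996, 0.0], [0.0, -0.0, -1.0]]
ft_force: [-0.7, -1.4, -0.6]
opening: 0.5
gripper_force: 0.5
```

```bash
python3 -m creep '{"targets":[[0,[-0.15,0,0],0],[0,[-0.3,0,0],0],[0,[-0.45,0,0],0],[0,[-0.6,0,0],0],[0,[-0.75,0,0],0],[0,[-0.9,0,0],0]]}'; python3 -m creep '{"targets":[[0,[-0.1,0,0],0],[0,[-0.2,0,0],0],[0,[-0.3,0,0],0],[0,[-0.3,0,0],0]]}'
```

```text
clock: 12.68
tcp_pos: [527.1, 270.5, 88.4]
eef_rot: [[-0.996, 0.092, -0.0], [0.092, 0.996, -0.0], [-0.0, -0.0, -1.0]]
ft_force: [-1.2, -0.8, -0.9]
opening: 0.2
gripper_force: 0.5
clock: 13.02
tcp_pos: [529.1, 270.3, 88.3]
eef_rot: [[-0.996, 0.092, -0.002], [0.092, 0.996, -0.0], [0.002, -0.0, -1.0]]
ft_force: [-10.5, -0.5, 4.1]
opening: 1.0
gripper_force: 5.0
```

```bash
python3 -m creep '{"targets":[[0,[-0.1,0,0],0],[0,[-0.1,0,0],0],[0,[-0.1,0,0],0]]}'; python3 -m creep '{"targets":[[0,[0.2,0,0],0],[0,[0.5,0,0],0],[0,[2,0,0],0],[0,[4,0,0],0],[0,[4,0,-3],0],[0,[4,0,-7],0],[0,[4,0,-11],0],[0,[4,0,-11],0]]}'
cat > d.py <<'E'
from h import *
import m
for n in['top','scene']:
    im,W=cloud(n); cv2.imwrite(f'pics/{n}5.png',im); np.save(n+'5.npy',W)
    L=W.reshape(-1,3); L=L[~np.isnan(L[:,0])].copy(); d=L[:,:2]-[593,265.5]; c,s=np.cos(-.092),np.sin(-.092)
    L[:,0],L[:,1]=d@[c,s],d@[-s,c]
    q=m.sel(L,(-60,20),(-105,105),(118,130)); print(n,'panel',len(q),np.percentile(q[:,0],[2,50,98]))
    q=m.sel(L,(-75,-30),(-55,55),(98,112)); print(' bar',len(q),np.percentile(q[:,0],[5,50,95]) if len(q) else '')
E
python3 d.py; python3 go.py 609 -217.5 195 3.1416
```

```text
clock: 13.27
tcp_pos: [529.2, 270.3, 88.3]
eef_rot: [[-0.996, 0.091, -0.004], [0.091, 0.996, -0.0], [0.004, -0.001, -1.0]]
ft_force: [-18.4, -1.1, 6.5]
opening: 0.5
gripper_force: 9.3
clock: 13.93
tcp_pos: [493.0, 274.9, 207.0]
eef_rot: [[-0.996, 0.092, 0.01], [0.092, 0.996, 0.005], [-0.009, 0.006, -1.0]]
ft_force: [1.2, 0.1, 0.7]
opening: 0.7
gripper_force: 0.0
top panel 797 [-15.05859614  -7.81042744   2.36649072]
 bar 187 [-55.16402351 -49.69648566 -36.02428309]
scene panel 377 [-13.16448252  -7.48318914   0.3790287 ]
 bar 253 [-52.3997539  -45.76400766 -34.71486351]
shift cm [-16.18 -47.88   0.48] twist -0.092 | tcp [491.8 274.2 200.2] th 3.05 F [ 0.5 -0.  -1.2] open 0.4 gf 0.0 t 14.03
```

The drawer is shut: its panel now spans −14 to 0 mm against the case front. On to the nozzle.

```bash
python3 -m creep '{"targets":[[1,[-16.2,-47.9,0.5],-0.092],[1,[-16.2,-47.9,0.5],-0.092],[1,[-16.2,-47.9,0.5],-0.092],[1,[-16.2,-47.9,0.5],-0.092],[1,[-16.2,-47.9,0.5],-0.092],[1,[-16.2,-47.9,0.5],-0.092],[1,[-16.2,-47.9,0.5],-0.092],[1,[-16.2,-47.9,0.5],-0.092],[1,[-16.2,-47.9,0.5],-0.092],[1,[-16.2,-47.9,0.5],-0.092]]}'>/dev/null; python3 go.py 609 -217.5 195 3.1416
```

```text
shift cm [-2.15 -8.39 -0.25] twist -0.0 | tcp [ 587.5 -133.6  192.5] th 3.142 F [1.1 0.  0.6] open 62.8 gf 0.0 t 14.87
```

```bash
python3 -m creep '{"targets":[[1,[-4.5,-9.9,0],0],[1,[-4.5,-9.9,0],0],[1,[-4.5,-9.9,0],0],[1,[-4.5,-9.9,0],0],[1,[-4.5,-9.9,0],0]]}' >/dev/null; python3 go.py 609 -217.5 195 3.1416
```

```text
shift cm [ 2.36  1.39 -0.32] twist -0.002 | tcp [ 632.5 -231.4  191.7] th 3.14 F [ 0.2  1.  -0.1] open 92.0 gf 0.0 t 15.28
```

```bash
python3 -m creep '{"targets":[[1,[2.36,1.39,-0.3],0],[1,[2.36,1.39,-0.3],0],[1,[2.36,1.39,-0.3],0]]}' >/dev/null
python3 - <<'E'
from wr import *
import m
im,W=wcloud(); cv2.imwrite('pics/w6.png',im); print(search_frame('wrist','button')[:2],search_frame('wrist','grip_mid')[:2])
for n,Q in(('w',W),('top',np.load('top5.npy')),('sc',np.load('scene5.npy'))):
    Q=Q.reshape(-1,3); e=m.sel(Q,(500,690),(-280,-160),(85,145))
    print(n,[(lo,*(f(b).round() for f,b in((lambda b:b[:,2].max(),e[(e[:,0]>=lo)&(e[:,0]<lo+6)]),(lambda b:b[:,1].min(),e[(e[:,0]>=lo)&(e[:,0]<lo+6)]),(lambda b:b[:,1].max(),e[(e[:,0]>=lo)&(e[:,0]<lo+6)])))) for lo in range(550,680,6) if ((e[:,0]>=lo)&(e[:,0]<lo+6)).any()])
    b=m.sel(Q,(570,660),(-197,-180),(88,112)); print(' button x',len(b),b[:,0].min() if len(b) else 0,b[:,0].max() if len(b) else 0)
    k=m.sel(Q,(545,665),(-245,-195),(112,126)); print(' top edge black x')
E
python3 go.py 609 -217.5 81 3.1416
```

```text
[{'box': [84.7, 39.6, 53.2, 57.9], 'confidence': 0.64}, {'box': [294.6, 216.7, 8.9, 31.4], 'confidence': 0.6}] [{'box': [267.1, 194.9, 105.8, 154.6], 'confidence': 0.86}]
w [(550, np.float64(134.0), np.float64(-252.0), np.float64(-189.0)), (556, np.float64(131.0), np.float64(-248.0), np.float64(-192.0)), (562, np.float64(128.0), np.float64(-245.0), np.float64(-195.0)), (568, np.float64(124.0), np.float64(-242.0), np.float64(-198.0)), (574, np.float64(123.0), np.float64(-241.0), np.float64(-199.0)), (580, np.float64(122.0), np.float64(-240.0), np.float64(-199.0)), (586, np.float64(122.0), np.float64(-238.0), np.float64(-201.0)), (592, np.float64(122.0), np.float64(-238.0), np.float64(-201.0)), (598, np.float64(121.0), np.float64(-237.0), np.float64(-195.0)), (604, np.float64(121.0), np.float64(-237.0), np.float64(-195.0)), (610, np.float64(121.0), np.float64(-237.0), np.float64(-195.0)), (616, np.float64(122.0), np.float64(-237.0), np.float64(-195.0)), (622, np.float64(121.0), np.float64(-238.0), np.float64(-195.0)), (628, np.float64(122.0), np.float64(-238.0), np.float64(-201.0)), (6
[... 3063 characters left out ...]
123.0), np.float64(-236.0), np.float64(-199.0)), (640, np.float64(121.0), np.float64(-237.0), np.float64(-197.0)), (646, np.float64(119.0), np.float64(-233.0), np.float64(-203.0)), (652, np.float64(120.0), np.float64(-230.0), np.float64(-200.0)), (658, np.float64(130.0), np.float64(-232.0), np.float64(-193.0)), (664, np.float64(130.0), np.float64(-238.0), np.float64(-193.0)), (670, np.float64(128.0), np.float64(-237.0), np.float64(-192.0)), (676, np.float64(129.0), np.float64(-237.0), np.float64(-194.0))]
 button x 28 580.7111299934619 626.762207629807
 top edge black x
shift cm [ 0.04 -0.15 11.6 ] twist 0.001 | tcp [ 609.4 -216.   197. ] th -3.141 F [ 0.3 -0.2 -0.9] open 93.0 gf 0.0 t 15.68
```

View pics/w6.png

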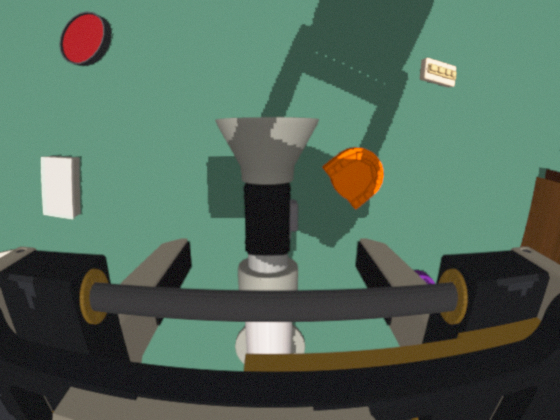

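The wrist view shows the black grip at (267,218) between the fingers, with its button on the +y side at (294,217). The orange cast at (355,178) sits well below fingertip height.

```bash
python3 -m creep '{"targets":[[1,[-0.35,-0.15,3],0],[1,[-0.35,-0.15,6],0],[1,[-0.35,-0.15,9],0],[1,[-0.35,-0.15,11],0],[1,[-0.35,-0.15,11.5],0],[1,[-0.35,-0.15,11.5],0],[1,[-0.35,-0.15,11.5],0]]}' | head -4; python3 -m creep '{"targets":[[0.2,[0,0,0],0],[0.2,[0,0,0],0],[0.2,[0,0,0],0],[0.2,[0,0,0],0],[0.2,[0,0,0],0],[0.2,[0,0,0],0],[0.2,[0,0,0],0],[0.2,[0,0,0],0],[0.2,[0,0,0],0],[0.2,[0,0,0],0]]}' 40
```

```text
clock: 16.27
tcp_pos: [613.3, -218.2, 83.4]
eef_rot: [[-1.0, -0.0, 0.001], [-0.0, 1.0, -0.0], [-0.001, -0.0, -1.0]]
ft_force: [-0.4, 0.5, 0.9]
clock: 17.1
tcp_pos: [612.8, -219.2, 82.3]
eef_rot: [[-1.0, 0.0, 0.0], [0.0, 1.0, -0.002], [-0.0, -0.002, -1.0]]
ft_force: [2.6, -9.7, -1.8]
opening: 38.0
gripper_force: 40.0
```

```bash
python3 -m creep '{"targets":[[0.2,[0.3,-0.05,0],0],[0.2,[0.8,-0.05,0],0],[0.2,[1.3,-0.05,0],0],[0.2,[1.8,-0.05,0],0],[0.2,[2.3,-0.05,0],0],[0.2,[2.8,-0.05,0],0],[0.2,[3.3,-0.05,0],0],[0.2,[3.8,-0.05,0],0],[0.2,[4.3,-0.05,0],0],[0.2,[4.8,-0.05,0],0]]}'
```

```text
clock: 17.93
tcp_pos: [564.9, -219.4, 82.2]
eef_rot: [[-1.0, 0.0, 0.001], [0.0, 1.0, -0.002], [-0.001, -0.002, -1.0]]
ft_force: [5.2, -9.0, -3.4]
opening: 37.5
gripper_force: 40.0
```

```bash
python3 -m creep '{"targets":[[0.2,[0.5,-0.05,0],0],[0.2,[1,-0.05,0],0],[0.2,[1.5,-0.05,0],0],[0.2,[2,-0.05,0],0],[0.2,[2.5,-0.05,0],0],[0.2,[3.1,-0.05,0],0],[0.2,[3.7,-0.05,0],0],[0.2,[4.3,-0.05,0],0],[0.2,[4.9,-0.05,0],0],[0.2,[5.4,-0.05,0],0]]}'; python3 -m creep '{"targets":[[0.2,[0.3,0,0],0],[0.2,[0.6,0,0],0],[0.2,[0.9,0,0],0],[0.2,[1.2,0,0],0],[0.2,[1.5,0,0],0],[0.2,[1.6,0,0],0],[0.2,[1.7,0,0],0],[0.2,[1.7,0,0],0]]}'
```

```text
clock: 18.77
tcp_pos: [510.9, -219.5, 82.2]
eef_rot: [[-1.0, -0.0, 0.001], [-0.0, 1.0, -0.001], [-0.001, -0.001, -1.0]]
ft_force: [7.5, -5.5, -4.7]
opening: 37.6
gripper_force: 40.0
clock: 19.43
tcp_pos: [494.0, -219.5, 82.2]
eef_rot: [[-1.0, -0.0, 0.001], [-0.0, 1.0, -0.001], [-0.001, -0.001, -1.0]]
ft_force: [5.4, -5.4, -3.5]
opening: 37.6
gripper_force: 40.0
```

```bash
python3 -m creep '{"targets":[[0.2,[0.1,0,0],0],[0.2,[0.2,0,0],0],[0.2,[0.2,0,0],0]]}' 50|grep -e tcp -e ft; python3 -m creep '{"targets":[[0.2,[0.1,0,0],0],[0.2,[0.1,0,0],0]]}'
```

```text
tcp_pos: [492.7, -219.6, 82.2]
ft_force: [13.8, -5.7, -7.3]
clock: 19.85
tcp_pos: [492.5, -219.6, 82.3]
eef_rot: [[-1.0, -0.0, 0.005], [-0.0, 1.0, -0.001], [-0.005, -0.001, -1.0]]
ft_force: [22.5, -7.2, -12.3]
opening: 37.5
gripper_force: 50.0
```

The nozzle is at its firm end stop: 120 mm travelled and the force is rising. One last look before handing in.

```bash
python3 -m creep '{"targets":[[0.2,[0,0,0],0],[0.2,[0,0,0],0],[0.2,[0,0,0],0],[0.2,[0,0,0],0],[0.2,[0,0,0],0],[0.2,[0,0,0],0]]}' | grep -e tcp -e ft; python3 d.py; python3 - <<'E'
import cv2
s=cv2.imread('pics/scene5.png')[90:420,150:470]; cv2.imwrite('pics/s6.png',cv2.resize(s,(580,598)))
E
```

```text
tcp_pos: [492.6, -219.6, 82.3]
ft_force: [20.8, -7.1, -12.2]
top panel 794 [-15.08657723  -7.85971251   2.46815406]
 bar 328 [-54.89302392 -49.57957679 -34.60080387]
scene panel 375 [-13.02697444  -7.52861748   4.80709058]
 bar 253 [-52.05350474 -45.88200174 -35.24187619]
```

View pics/s6.png

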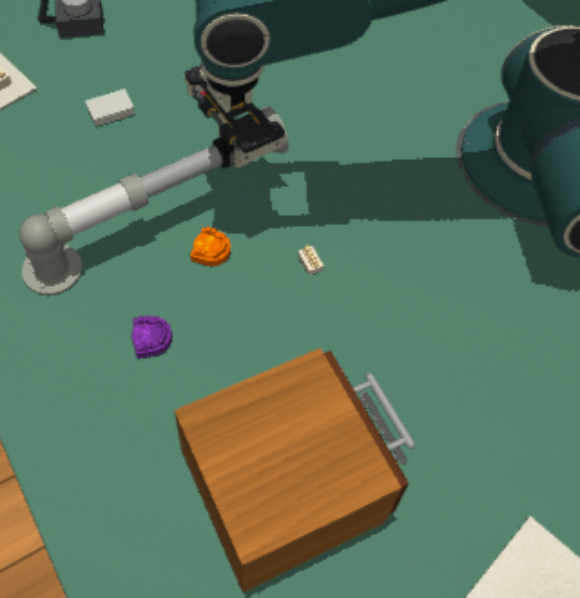

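The drawer is shut, with its handle close to the case at (390,410). The inner tube is drawn far out from (140,190) to (225,150) with the gripper still holding the grip, and the bystanders visible in this crop haven't moved.

```bash
python3 -c "
from plant import *
print(sign_off())"
```

```text
the job is handed in; nothing more can be done
None
```

The job is handed in: the model stands upright in the fully shut top drawer, and the arm is holding the nozzle squeezed at its second stop, 120 mm out.

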